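# Load the full loaf tin and crank it into the oven

## Robot

A 6-joint arm with a two-finger parallel gripper is mounted at the origin on the work surface. World frame = base frame: x ahead of the robot, y to its left, z up, the work surface at z = 0. Lengths are in mm, angles in rad, forces in N, time in s.
With the tool pointing down it reaches from about 300 to 775 mm from the base axis. Payload 14.6 kg.
Tool frame: the origin (TCP) lies between the finger pads; the fingertips stand 11 mm ahead of it and the grasp point (between the pads) lies 8 mm behind it; z points along the fingers, y is the direction in which the jaws open and shut (so a half turn about z gives the same grasp; the last joint's range is limited). The gripper opens to 94 mm and grips with 3 to 60 N. Pads are 16 mm wide; open, the fingers measure 119 mm over their backs; the gripper's body (75 mm by 177 mm) begins 78 mm behind the grasp point.
Start: joints at [1.087, 0.3, 1.521, -0, 1.321, -0.067], TCP at [222.656, 502.905, 216.446] pointing down, gripper open.
Joint ranges: [-3.03, 3.03], [-0.79, 2.21], [0.23, 2.52], [-1.04, 4.18], [0, 3.07], [-2.55, 2.55]. Speed limits (rad/s): [2.22, 2.22, 2.57, 3.14, 3.14, 3.14].

## Interface

Orientations are given as [roll, pitch, yaw] about the fixed x, y, z axes, in that order (R = Rz(yaw) Ry(pitch) Rx(roll)).
In Python, from cell import * gives the robot as it stands.
- The arm moves only by the tool arm_command, never from a script. Its argument "deltas" is a list of rows, each an object with "xyz": the shift along the world's x, y, z in m, a list of three; "turn": the turn, a rotation vector about the world's x, y, z in rad, a list of three. A call has 1 to 12 rows; each row shifts and turns the commanded pose from where the row before left it; what a row does not reach is not made up. A row lasts 1/8 s, in which the tool goes at most 62.5 mm and 10.7 degrees, less where a joint would pass 70% of its speed; a pose out of reach is approached as far as the arm can. A call with a gripper value outside its range is refused whole. "gripper" is the closure, from 0 (fully open) to 1 (shut), set as the call begins (left out, the last holds). The fingers move at their own pace and stop on an object; "force" is the grip in N (left out, the last holds). Time passes only in rows, so rows that do not move let the fingers close. It gives the time, the measured TCP pose, the force and the opening at its end, in the units of the state.
- read_state(): the state, without advancing time (a new reading comes with each control period).
- camera(name): name is "scene" or "top" or "wrist"; returns a dict with "color" (420x560x3 uint8, red, green, blue), "fx", "fy", "cx", "cy" (pixels), "rvec" (rotation vector, rad) and "tvec" (3), from world to camera coordinates, as OpenCV has them; the wrist camera has in their place "mount" (4x4, takes a point from camera to tool coordinates, whose origin is the TCP and whose axes are the flange's). Camera axes: x right, y down, z forward; pixel columns grow to the right and rows downward; lengths in mm; the calibration is good to about 2 mm. The wrist camera is an equidistant fisheye: a pixel r from the principal point sees the ray r / f radians off the axis. A picture is of the moment at which its call begins: read the wrist's pose just before it. There is no depth.
- sign_off(): hands the job in, once; it reports no verdict.
The state is a dict: "clock": time; "joints": joint angles; "qd": joint speeds; "effort": joint torques, N m; "eef_pos": TCP position; "eef_rot": TCP orientation; "wrist_force": force on the tool from outside, world axes, zero at the start; "moment": the same for the moment, N m; "finger_gap": finger opening in mm.
Only numpy, scipy, OpenCV 4.12 (cv2) and the standard library are available. Lean on these libraries where they do the work, as an engineer would, in place of code of your own. Each camera call takes 0.05 s, during which the arm holds its last target.

## Task

One of the two closed loaf tins is full of dough and the other is empty: find the full one by lifting, and stand it flat on the oven loader's carriage, inside the low rim, while the red crank handle is still folded (folded, it brakes the carriage); leave the empty tin standing upright on the worktop, off the loader. Only then swing the crank handle out until it snaps upright from the wheel, and with that handle turn the wheel clockwise until the carriage is fully home and its red plate closes the oven mouth; do not push the carriage itself in by hand. Keep both tins upright, leave the handle out, let go of everything, and do not shift the other kitchen things on the worktop.

Things in the scene. Friction and masses are not known exactly. Their poses are not given: they have to be found in the camera images.
- tin_a_center (a point): Centre (40 mm above its underside) of one of two identical closed grey loaf tins with a light lid, 130 mm (its x) by 62 mm (its y) by 80 mm tall, standing on the worktop. One is full of dough (0.70 to 0.86 kg), the other empty (0.25 to 0.31 kg); they look alike, and either may stand in either place.
- tin_b_center (a point): Centre (40 mm above its underside) of one of two identical closed grey loaf tins with a light lid, 130 mm (its x) by 62 mm (its y) by 80 mm tall, standing on the worktop. One is full of dough (0.70 to 0.86 kg), the other empty (0.25 to 0.31 kg); they look alike, and either may stand in either place.
- carriage_floor (a point): Centre of the upper face of the loader carriage's floor, 45 mm above the worktop. Shallow aluminium tray, inside 170 mm (its x) by 120 mm (its y), rim 15 mm high above the floor, 5 mm thick. z is up; it slides along -y into the oven. On its +y side, 85 to 95 mm from this point, stands a red plate (220 mm along x, up to 160 mm above the worktop). The loader's place and yaw vary.
- oven_mouth (a point): Middle of the steel oven's mouth, 95 mm above the worktop; the mouth faces +y, axes as the loader's (parallel to carriage_floor's). Opening 200 mm wide (x), 140 mm high; the oven is 320 mm wide, 400 mm deep (to -y) and 230 mm tall.
- carriage (a joint): Travel of the carriage, m: 0 to 0.036 at the start, 0.22 fully home. Geared to the wheel: 0.04 m per radian.
- wheel_hub (a point): Centre of the green wheel's front face, 180 mm across, disc 12 mm thick, about 135 mm above the worktop. Its z axis is the axle, pointing out of the face: up and towards the robot, 35 degrees from vertical. Its x and y axes turn with the wheel; the handle's hinge lies at x = -75 mm, y = 0, z = +28 mm, hinge axis along y.
- guard_rail (a point): Middle of a level steel rail, 24 mm thick, 300 mm long along its y, about 350 mm above the worktop; it crosses over the wheel, so there is no room for a vertical gripper at the top of the turn. Its two posts stand at y = -150 and +150 mm and x = +70 mm from here (22 mm thick), x pointing away from the robot.
- crank_wheel (a joint): Angle of the wheel, rad: 0 to 0.9 at the start, 5.5 at the stop (carriage home). Grows clockwise as one faces the wheel from the robot's side, i.e. about minus the wheel_hub z axis. At 0 the handle's hinge is at the lowest point of the wheel. Turning takes about 0.2 N m with the handle out; with the handle folded a brake holds it.
- handle_grip (a point): Point on the axis of the red round crank handle (26 mm thick, free to spin on its spindle), 78 mm from its hinge; the red sleeve runs from 22 to 107 mm from the hinge. x points along the handle from hinge to free end, y along the hinge. Folded, it lies over the wheel's face, its axis 28 mm above the face, this point over the hub.
- crank_handle (a joint): Fold angle of the handle, rad: 0 folded flat on the wheel, 1.57 standing square to the wheel's face. The free end lifts off the face and swings over the hinge. A spring pulls it back (0.3 N m at 0, falling to nothing at 0.91); past that it snaps on to 1.57 and is held there.
- spice_can: Bystander: yellow spice can, upright, 56 mm across, 100 mm tall; origin at its underside.
- jar: Bystander: glass jar with red cap, 72 mm across, 110 mm tall; origin at its underside.
- oil_bottle: Bystander: oil bottle with yellow cap, 66 mm across, 210 mm tall; origin at its underside.
- timer: Bystander: round orange kitchen timer, 56 mm across, 50 mm tall; origin at its underside.
- mug: Bystander: white mug, 80 mm across, 95 mm tall; origin at its underside.
There are look-alikes about, which are no part of the job. Leave any green look-alike of the part that bears tin_a_center alone.

How it is judged (in metres and radians):
On the way, in this order (a step that is already met when the one before it is completed fails the run):
1. the full tin stands released and flat inside the rim of the carriage, which is still out, with the crank handle folded (x of tin_b_center in the frame of carriage_floor between -0.03 and 0.03 m and y of tin_b_center in the frame of carriage_floor between -0.04 and 0.04 m and z of tin_b_center in the frame of carriage_floor between 0.034 and 0.046 m and angle between tin_b_center's own z axis and vertical below 0.1 rad and contact force between the fingers and tin_b below 0.2 N and value of joint carriage below 0.06 m and value of joint crank_handle below 0.3 rad), for 0.2 s.
2. the crank handle is swung out and latched, before the wheel has been turned (value of joint crank_handle above 1.45 rad and value of joint carriage below 0.06 m), for 0.2 s.
3. the carriage is beyond half-way, driven by the hand on the handle (value of joint carriage above 0.11 m and contact force between the fingers and crank_handle above 0.3 N), for 0.05 s.
At the end, for the whole second after the job is handed in: Carriage home (over 213 of 220 mm) and at rest, the full tin flat and upright inside its rim (within 30 mm in x, 40 mm in y of its centre), handle still latched out (over 1.45 rad), the empty tin upright and at rest on the worktop (height within 6 mm) (x of tin_b_center in the frame of carriage_floor between -0.03 and 0.03 m and y of tin_b_center in the frame of carriage_floor between -0.04 and 0.04 m and z of tin_b_center in the frame of carriage_floor between 0.034 and 0.046 m and angle between each of tin_b_center, tin_a_center's own z axis and vertical below 0.1 rad and height (world z) of tin_a_center between 0.034 and 0.046 m and contact force between the fingers and tin_b below 0.2 N and value of joint carriage above 0.213 m and value of joint crank_handle above 1.45 rad and linear speed of each of tin_b, tin_a below 0.02 m/s and velocity of joint carriage below 0.01 m/s); the robot touches nothing.
It fails at once if the carriage is pushed in by the hand instead of the crank (value of joint carriage above 0.065 m and contact force between the fingers and carriage above 2 N).
It fails at once if a tin is tipped by more than 35 degrees (angle between any of tin_b_center, tin_a_center's own z axis and vertical above 0.61 rad).
It fails at once if a bystander is shifted by more than 40 mm or knocked over (distance of any of spice_can, jar, oil_bottle, timer, mug from where it was at the start of the episode above 0.04 m or angle between any of spice_can, jar, oil_bottle, timer, mug's own z axis and vertical above 0.6 rad).
It also fails if it takes over 72 s, if anything falls off the work surface, if the arm or the gripper's body presses on something with over 40 N, if the wrist force passes 120 N, or if a joint passes its speed limit or range.

## Working session

There is one attempt and no reset: what is moved stays moved. The work goes in short steps, Python scripts to look and compute and a tool call to move; the robot and the scene stay as the last step left them, time stands still between calls to the robot, and variables do not carry over. Pictures are saved under pics/ and viewed, and the job is handed in when it is done.

Besides the shell and the picture viewer there is one more tool, called after ">>>" by a JSON object that holds its "op" and its "data". arm_command: Moves the arm, as the interface text tells. Its arguments: {"type":"object","properties":{"deltas":{"type":"array","items":{"type":"object","properties":{"xyz":{"type":"array","items":{"type":"number"}},"turn":{"type":"array","items":{"type":"number"}}}}},"gripper":{"type":"number"},"force":{"type":"number"}},"required":["deltas"]}

```bash
ls; mkdir -p pics
python3 - <<'E'
from cell import *
import cv2
print(read_state())
for n in ["scene","top","wrist"]:
    c=camera(n); cv2.imwrite(f"pics/{n}0.png",c["color"][:,:,::-1])
    print(n,{k:v for k,v in c.items() if k!="color"})
E
```

```text
pics
{'clock': 0.0, 'joints': array([ 1.08738961e+00,  3.00448879e-01,  1.52159739e+00, -3.45256295e-05,
        1.32069505e+00, -6.65984790e-02]), 'qd': array([-0.00164056,  0.00099988, -0.00016317, -0.00012364, -0.00057748,
       -0.00115982]), 'effort': array([ 6.63431565e-04, -5.31815815e+01, -3.52724719e+01,  7.09097763e-02,
        2.45465885e-02, -1.37201005e-04]), 'eef_pos': array([222.55469191, 502.68035655, 215.89161441]), 'eef_rot': array([-3.14044431e+00, -4.30753827e-05,  2.72479296e+00]), 'wrist_force': array([0.24773125, 0.25962278, 0.75863633]), 'moment': array([ 0.02942835, -0.01158441,  0.00559987]), 'finger_gap': 94.00746420811049}
scene {'fx': 456.6907908248469, 'fy': 456.6907908248469, 'cx': 279.189892449484, 'cy': 215.29520660120644, 'rvec': array([ 1.23050327,  2.22103696, -1.04203073]), 'tvec': array([ 176.43807357, -163.05914232, 1932.56103688])}
top {'fx': 393.28714166793395, 'fy': 393.28714166793395, 'cx': 286.1161203877708, 'cy': 208.22214009820087, 'rvec': array([ 2.14075139, -2.19043622,  0.15104032]), 'tvec': array([ 117.69895885,  528.77248521, 1341.68101652])}
wrist {'fx': 325.19226210127806, 'fy': 325.19226210127806, 'cx': 277.8559730095615, 'cy': 214.5896395963423, 'mount': array([[ 6.44862484e-04, -9.71255786e-01, -2.38037356e-01,
         6.62490088e+01],
       [ 9.99999782e-01,  5.92857305e-04,  2.90064792e-04,
        -3.74793779e-01],
       [-1.40604922e-04, -2.38037491e-01,  9.71255956e-01,
        -1.67034279e+02],
       [ 0.00000000e+00,  0.00000000e+00,  0.00000000e+00,
         1.00000000e+00]])}
```

View pics/scene0.png

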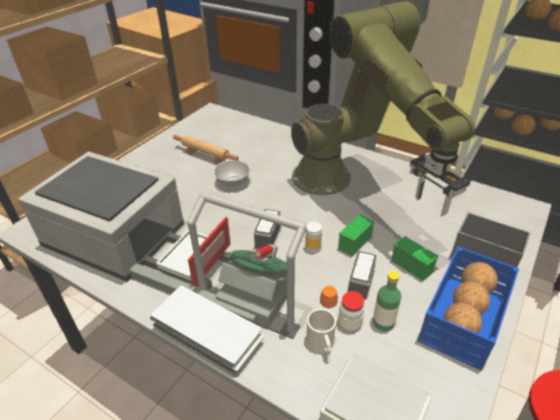

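View pics/top0.png

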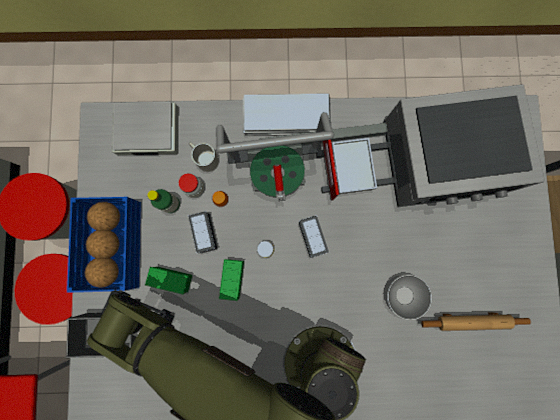

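View pics/wrist0.png

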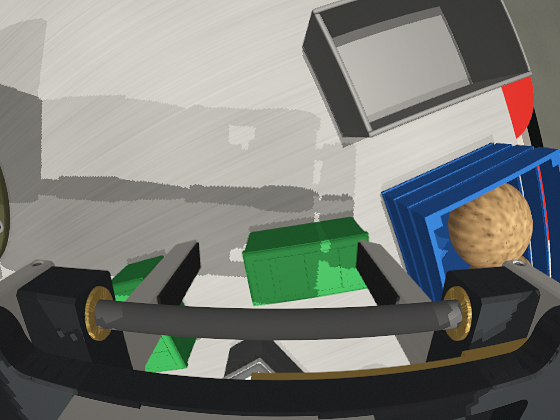

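The top view shows the grey tins with light lids at about (202,231) and (313,236). The wheel is at (277,172) with the red handle folded over it, the carriage at (352,165), and the oven on the right. Next I zoom in and measure.

```bash
cat > h.py <<'E'
from cell import *
import numpy as np, cv2
from scipy.spatial.transform import Rotation as Rn
def K(c): return np.array([[c["fx"],0,c["cx"]],[0,c["fy"],c["cy"]],[0,0,1]])
def ray(c,uv):
    R=cv2.Rodrigues(c["rvec"])[0]; C=-R.T@c["tvec"]
    d=R.T@np.linalg.inv(K(c))@np.array([uv[0],uv[1],1.0]); return C,d/np.linalg.norm(d)
def onz(c,uv,z):
    C,d=ray(c,uv); return C+d*(z-C[2])/d[2]
def proj(c,P):
    return cv2.projectPoints(np.asarray(P,float).reshape(-1,3),c["rvec"],c["tvec"],K(c),None)[0].reshape(-1,2)
def tri(cs,uvs):
    A=np.zeros((3,3));b=np.zeros(3)
    for c,uv in zip(cs,uvs):
        C,d=ray(c,uv);M=np.eye(3)-np.outer(d,d);A+=M;b+=M@C
    return np.linalg.solve(A,b)
def wristray(c,st,uv):
    f=c["fx"];dx,dy=uv[0]-c["cx"],uv[1]-c["cy"];r=np.hypot(dx,dy);t=r/f
    d=np.array([dx/r*np.sin(t),dy/r*np.sin(t),np.cos(t)]) if r>0 else np.array([0,0,1.])
    R=Rn.from_euler('xyz',st["eef_rot"]).as_matrix();m=c["mount"]
    return R@m[:3,3]+st["eef_pos"],R@(m[:3,:3]@d)
def wproj(c,st,P):
    R=Rn.from_euler('xyz',st["eef_rot"]).as_matrix();m=c["mount"]
    t=(np.asarray(P,float).reshape(-1,3)-st["eef_pos"])@R; q=(t-m[:3,3])@m[:3,:3]
    th=np.arctan2(np.hypot(q[:,0],q[:,1]),q[:,2]);ph=np.arctan2(q[:,1],q[:,0])
    return np.c_[c["cx"]+c["fx"]*th*np.cos(ph),c["cy"]+c["fx"]*th*np.sin(ph)]
def st_short():
    s=read_state();print({k:np.round(s[k],3) for k in["clock","joints","eef_pos","eef_rot","wrist_force","finger_gap"]});return s
E
python3 - <<'E'
from h import *
c=camera("top");im=c["color"][:,:,::-1]
cv2.imwrite("pics/topz.png",cv2.resize(im[80:280,140:420],None,fx=2.85,fy=2.85,interpolation=cv2.INTER_CUBIC))
s=camera("scene");im2=s["color"][:,:,::-1]
cv2.imwrite("pics/scenez.png",cv2.resize(im2[180:350,150:410],None,fx=3,fy=3,interpolation=cv2.INTER_CUBIC))
print("C",ray(c,(280,210))[0],ray(s,(280,210))[0])
hsv=cv2.cvtColor(im,cv2.COLOR_BGR2HSV)
cv2.imwrite("pics/top_raw.png",im)
for nm,uv in [("A",(202,231)),("B",(313,236)),("car",(354,166))]:
    print(nm,im[uv[1],uv[0]],onz(c,uv,80 if nm!="car" else 45))
g=cv2.inRange(hsv,(65,60,20),(90,255,255))
m=cv2.inRange(im,(170,160,150),(255,255,255))
n,l,stt,ce=cv2.connectedComponentsWithStats(m)
for i in range(1,n):
    if stt[i,4]>150: print(i,stt[i],ce[i])
    if 200<stt[i,4]<3000:
        cn,_=cv2.findContours((l==i).astype(np.uint8),0,2);print(cv2.minAreaRect(cn[0]))
E
```

```text
C [ 363.4636707  130.1451876 1394.4596539] [1421.28453536  712.27831959 1124.7758461 ]
A [188 178 163] [455.06591609 388.58868779  80.        ]
B [191 180 168] [429.87752165  18.80005794  80.        ]
car [193 186 173] [ 673.87587762 -136.27301818   45.        ]
1 [ 243   94   86   36 2768] [283.62355491 110.86127168]
((285.6897277832031, 111.34796142578125), (34.62742233276367, 84.7962875366211), 88.69805145263672)
7 [ 333  138   40   55 1643] [352.91418138 165.53621424]
((353.8168029785156, 164.83010864257812), (50.6126594543457, 36.471832275390625), 82.64761352539062)
21 [191 215  20  34 391] [200.91815857 231.75959079]
((200.84764099121094, 231.56008911132812), (32.05628204345703, 12.878101348876953), 76.60750579833984)
22 [303 219  22  35 391] [313.73401535 235.84398977]
((313.7500305175781, 235.75), (32.25522994995117, 12.332881927490234), 71.56505584716797)
23 [257 242  16  15 179] [264.69832402 248.67597765]
```

View pics/topz.png

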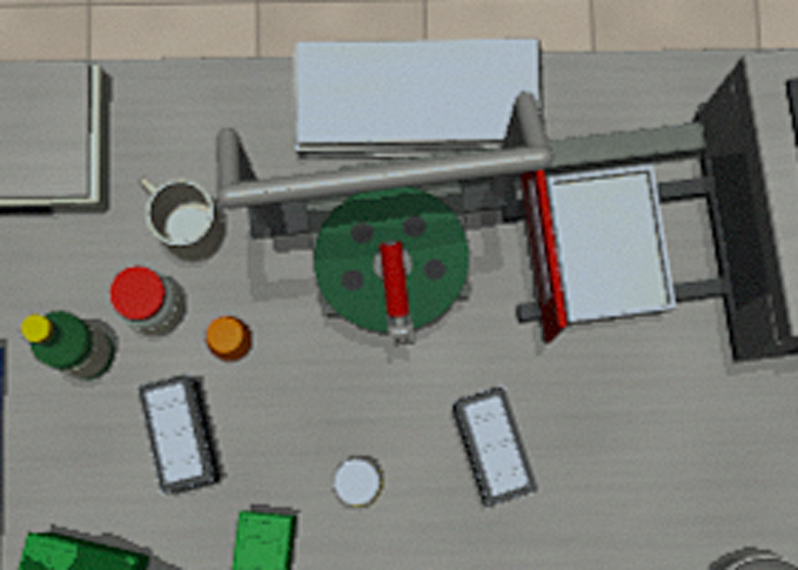

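View pics/scenez.png

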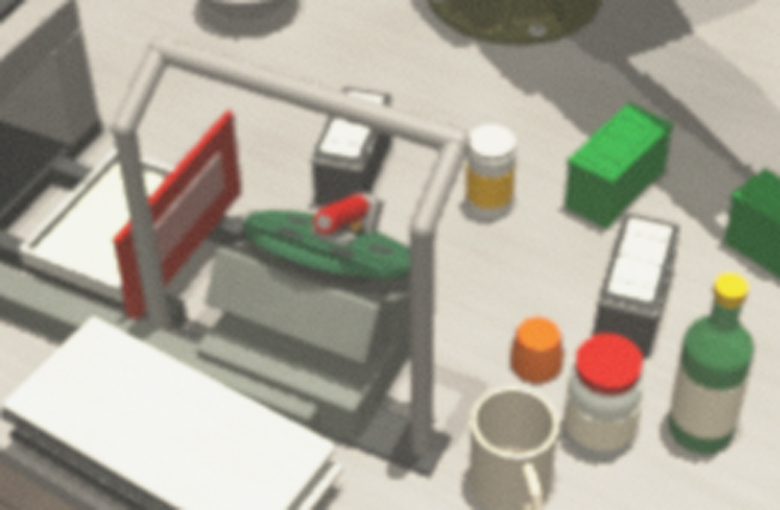

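Run:
```python
from h import *
c=camera("top");im=c["color"][:,:,::-1]
cv2.imwrite("pics/top_car.png",cv2.resize(im[125:210,310:410],None,fx=7,fy=7,interpolation=cv2.INTER_CUBIC))
s=camera("scene");im2=s["color"][:,:,::-1]
cv2.imwrite("pics/scene_car.png",cv2.resize(im2[210:290,150:240],None,fx=7,fy=7,interpolation=cv2.INTER_CUBIC))
cv2.imwrite("pics/scene_wh.png",cv2.resize(im2[230:290,215:300],None,fx=8,fy=8,interpolation=cv2.INTER_CUBIC))
cv2.imwrite("pics/top_wh.png",cv2.resize(im[135:210,240:320],None,fx=8,fy=8,interpolation=cv2.INTER_CUBIC))
```

```text
(no output)
```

View pics/top_car.png

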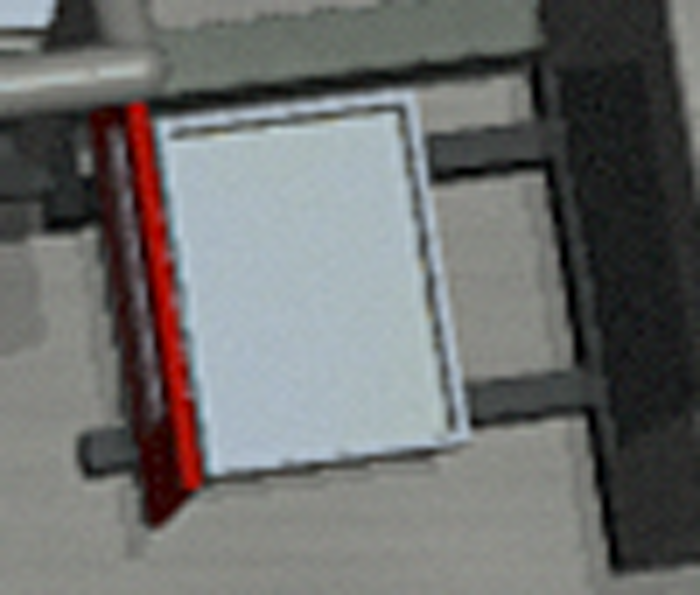

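View pics/top_wh.png

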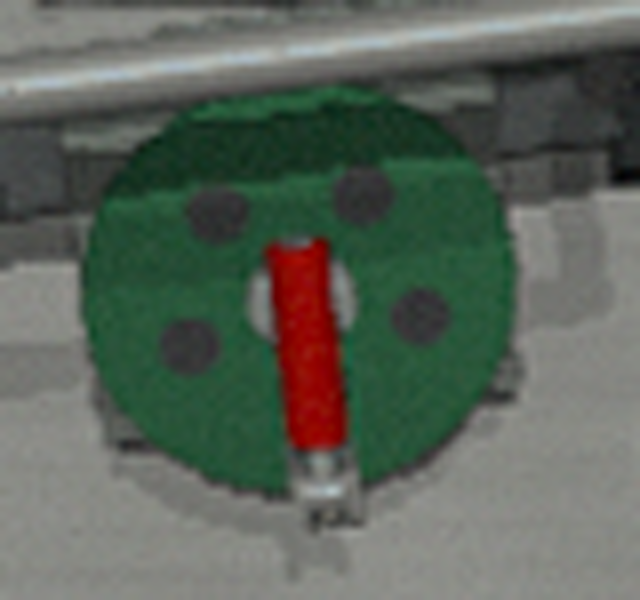

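View pics/scene_wh.png

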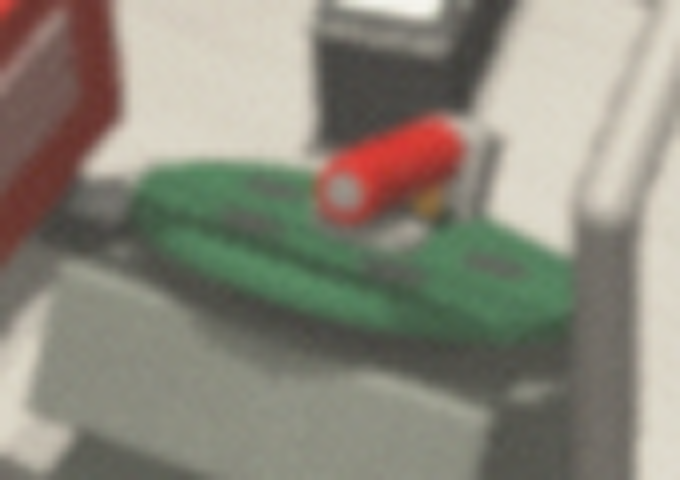

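View pics/scene_car.png

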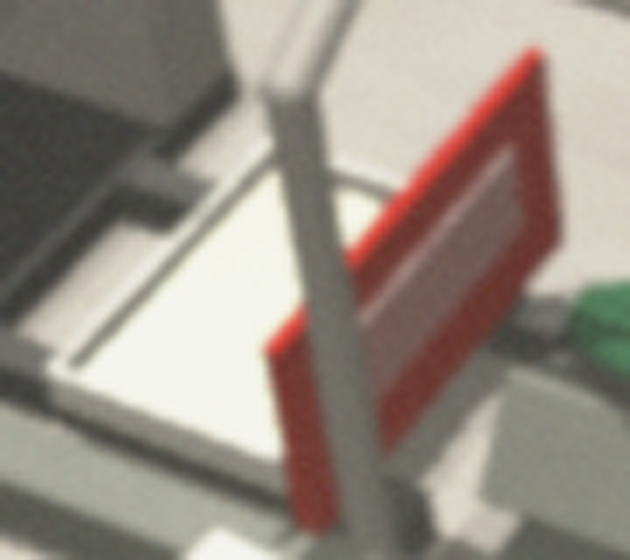

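Run:
```python
from h import *
c=camera("top");im=c["color"][:,:,::-1]; s=camera("scene")
zt=lambda U,V,u0,v0,f:((U+.5)/f+u0-.5,(V+.5)/f+v0-.5)
def T(U,V,z): return onz(c,zt(U,V,310,125,7),z)
a=T(413,93,60);b=T(469,440,60);print("rim -y corners",a,b,np.linalg.norm(a-b))
p=T(202,487,160);p2=T(180,490,160);q=T(147,103,160);q2=T(125,103,160)
print("plate",p,p2,q,q2,np.linalg.norm(p-q),np.linalg.norm(p-p2))
print("rim near +y-ish", T(203,475,60),"far",T(158,120,60))
# scene : plate top corners
S=lambda U,V:zt(U,V,150,210,7)
print("scene plate near", onz(s,S(535,47),160), "far",onz(s,S(270,350),160))
print("tri near plate", tri([c,s],[zt(191,488,310,125,7),S(538,50)]), "far",tri([c,s],[zt(136,100,310,125,7),S(272,350)]))
xl=(a-b)[:2];print("loader yaw by rim",np.arctan2(xl[1],xl[0]), "by plate",np.arctan2(*( (q-p)[:2][::-1])))
# rail line
W=lambda U,V:zt(U,V,140,80,2.85)
r1=onz(c,W(228,194),350);r2=onz(c,W(545,156),350);print("rail",r1,r2,np.linalg.norm(r1-r2),"yaw",np.arctan2(-(r1-r2)[0],(r1-r2)[1]))
# tins
for nm,ce,w in [("A",(200.85,231.56),None),("B",(313.75,235.75),None)]:
    print(nm,onz(c,ce,80))
hsv=cv2.cvtColor(im,cv2.COLOR_BGR2HSV)
m=cv2.inRange(im,(170,160,150),(255,255,255))
n,l,stt,ce=cv2.connectedComponentsWithStats(m)
for i in range(1,n):
    if 350<stt[i,4]<450 and stt[i,1]>200:
        ys,xs=np.nonzero(l==i)
        P=np.array([onz(c,(x,y),80)[:2] for x,y in zip(xs,ys)])
        w,v=np.linalg.eigh(np.cov(P.T));d=v[:,1]*np.sign(v[0,1]);print(P.mean(0),"long axis yaw",np.arctan2(d[1],d[0]),"len",np.sqrt(12*w))
# scene lids
hs=s["color"][:,:,::-1]
m=cv2.inRange(hs,(205,205,205),(255,255,255));n,l,stt,ce=cv2.connectedComponentsWithStats(m)
for i in range(1,n):
    if 100<stt[i,4]<900: print(stt[i],onz(s,ce[i],80))
# hub: dark dots, and red handle
red=cv2.inRange(hsv,(0,150,80),(8,255,255))|cv2.inRange(hsv,(172,150,80),(180,255,255))
n,l,stt,ce=cv2.connectedComponentsWithStats(red)
for i in range(1,n):
    if stt[i,4]>40: print("red",stt[i],ce[i])
g=cv2.inRange(hsv,(62,70,20),(90,255,255))
n,l,stt,ce=cv2.connectedComponentsWithStats(g)
for i in range(1,n):
    if stt[i,4]>200: print("grn",stt[i],ce[i])
```

```text
rim -y corners [ 770.1251595  -189.10659262   60.        ] [ 593.31138197 -208.06567604   60.        ] 177.82732852019677
plate [557.00900085 -59.74262467 160.        ] [555.84439948 -49.66487921 160.        ] [737.25830717 -41.47691248 160.        ] [737.45465366 -31.28185234 160.        ] 181.17242800651056 10.144813937868305
rim near +y-ish [578.64740235 -75.8579787   60.        ] far [758.68629823 -60.55633348  60.        ]
scene plate near [559.2352435  -57.61941846 160.        ] far [775.04332902 -32.36451307 160.        ]
tri near plate [557.63578528 -56.01778643 157.49026951] far [752.28890532 -46.7204789  130.58855639]
loader yaw by rim 0.10681814690956937 by plate 0.10099107597295523
rail [661.8532342 288.0854668 350.       ] [693.47689446 -16.4950392  350.        ] 306.21779916028083 yaw 0.10345624331852664
A [453.28567544 392.40403031  80.        ]
B [430.65394815  16.26389113  80.        ]
[453.15715913 392.34242473] long axis yaw 0.22889446311668876 len [ 41.79118889 108.45031205]
[430.13726538  16.1677214 ] long axis yaw 0.2816903837051535 len [ 42.26408806 107.9178140
[... 882 characters left out ...]
  80.        ]
[536 345  20  32 346] [510.49845574 924.31994245  80.        ]
[491 388  33  32 595] [694.47429596 868.56863227  80.        ]
red [328 140  11  55 173] [332.95953757 166.79768786]
red [273 165  10  26 181] [278.00552486 177.7679558 ]
red [   0  173   67   67 3648] [ 31.74808114 206.0816886 ]
red [179 174  19  18 270] [187.8        182.36296296]
red [  14  254   59   70 3239] [ 44.09262118 289.5285582 ]
red [   0  375   36   45 1511] [ 16.66379881 397.14956982]
grn [ 250  145   54   52 1703] [276.69524369 169.08220787]
grn [151 189  21  20 269] [162.31226766 199.69888476]
grn [219 259  25  42 799] [230.82102628 279.42052566]
grn [145 267  47  28 862] [167.68097448 279.77610209]
```

Loader yaw comes out at about 0.104 rad. The rim gives the carriage centre as (675.0, -133.9) and the plate gives (675.8, -133.8), so they agree. Tin "right" is at (430, 16) with yaw 0.28. Tin "left" is at (453, 392) with yaw 0.23. I'll move above the right tin first.

>>> {"op": "arm_command", "data": {"deltas": [{"xyz":[0.0173,-0.0405,0],"turn":[0,0,0.058]},{"xyz":[0.0173,-0.0405,0],"turn":[0,0,0.058]},{"xyz":[0.0173,-0.0405,0],"turn":[0,0,0.058]},{"xyz":[0.0173,-0.0405,0],"turn":[0,0,0.058]},{"xyz":[0.0173,-0.0405,0],"turn":[0,0,0.058]},{"xyz":[0.0173,-0.0405,0],"turn":[0,0,0.058]},{"xyz":[0.0173,-0.0405,0],"turn":[0,0,0.058]},{"xyz":[0.0173,-0.0405,0],"turn":[0,0,0.058]},{"xyz":[0.0173,-0.0405,0],"turn":[0,0,0.058]},{"xyz":[0.0173,-0.0405,0],"turn":[0,0,0.058]},{"xyz":[0.0173,-0.0405,0],"turn":[0,0,0.058]},{"xyz":[0.0173,-0.0405,0],"turn":[0,0,0.058]}], "gripper": 0, "force": 25}}

```text
clock: 1.95
eef_pos: [430.7, 15.4, 216.7]
eef_rot: [-3.141, 0.001, -2.861]
wrist_force: [0.1, 1.0, 0.1]
finger_gap: 94.2
```

Run:
```python
from h import *
s=st_short();c=camera("wrist");im=c["color"][:,:,::-1].copy()
cy,sy=np.cos(.2817),np.sin(.2817)
P=[(430.4+65*a*cy-31*b*sy,16.2+65*a*sy+31*b*cy,80) for a,b in((1,1),(-1,1),(-1,-1),(1,-1))]
p=wproj(c,s,P);cv2.polylines(im,[np.int32(p)],True,(0,0,255),1)
cv2.imwrite("pics/w1.png",im)
```

```text
{'clock': np.float64(1.95), 'joints': array([-0.049,  0.03 ,  1.835,  0.   ,  1.276, -1.901]), 'eef_pos': array([430.683,  15.445, 216.677]), 'eef_rot': array([-3.141e+00,  1.000e-03, -2.861e+00]), 'wrist_force': array([0.088, 0.965, 0.126]), 'finger_gap': np.float64(94.152)}
```

View pics/w1.png

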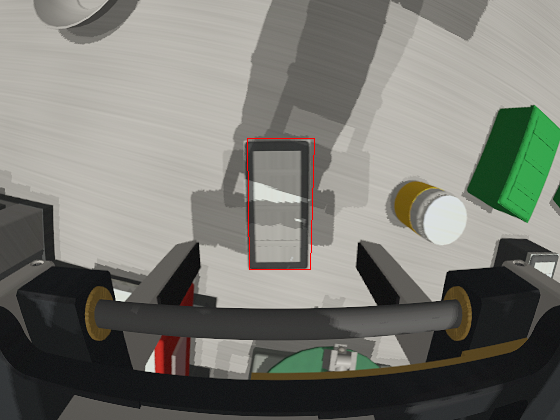

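The projected outline at (246–312, 139–269) sits on the tin to within about 1 mm. I'll descend and grip.

>>> {"op": "arm_command", "data": {"deltas": [{"xyz":[0,0.001,-0.04]},{"xyz":[0,0,-0.045]},{"xyz":[0,0,-0.045]},{"xyz":[0,0,-0.033]},{"xyz":[0,0,0]}]}}

```text
validation failed for argument at $.de...
```

>>> {"op": "arm_command", "data": {"deltas": [{"xyz":[0,0,0]},{"xyz":[0,0,0]},{"xyz":[0,0,0]},{"xyz":[0,0,0]},{"xyz":[0,0,0]}], "gripper": 1, "force": 30}}

```text
validation failed for argument at $.de...
```

>>> {"op": "arm_command", "data": {"deltas": [{"xyz":[0,0,0.015]},{"xyz":[0,0,0.025]},{"xyz":[0,0,0.02]},{"xyz":[0,0,0]},{"xyz":[0,0,0]},{"xyz":[0,0,0]}]}}

```text
validation failed for argument at $.de...
```

>>> {"op": "arm_command", "data": {"deltas": [{"xyz":[0,0.001,-0.04],"turn":[0,0,0]},{"xyz":[0,0,-0.045],"turn":[0,0,0]},{"xyz":[0,0,-0.045],"turn":[0,0,0]},{"xyz":[0,0,-0.033],"turn":[0,0,0]},{"xyz":[0,0,0],"turn":[0,0,0]}]}}

```text
clock: 2.62
eef_pos: [429.1, 18.0, 52.1]
eef_rot: [3.14, -0.004, -2.862]
wrist_force: [0.5, 0.3, 0.5]
finger_gap: 93.8
```

>>> {"op": "arm_command", "data": {"deltas": [{"xyz":[0,0,0],"turn":[0,0,0]},{"xyz":[0,0,0],"turn":[0,0,0]},{"xyz":[0,0,0],"turn":[0,0,0]},{"xyz":[0,0,0],"turn":[0,0,0]}], "gripper": 1, "force": 30}}

```text
clock: 3.12
eef_pos: [430.9, 17.6, 54.3]
eef_rot: [-3.141, 0.002, -2.862]
wrist_force: [0.2, -4.3, 6.7]
finger_gap: 61.7
```

>>> {"op": "arm_command", "data": {"deltas": [{"xyz":[0,0,0.015],"turn":[0,0,0]},{"xyz":[0,0,0.02],"turn":[0,0,0]},{"xyz":[0,0,0.01],"turn":[0,0,0]},{"xyz":[0,0,0],"turn":[0,0,0]},{"xyz":[0,0,0],"turn":[0,0,0]},{"xyz":[0,0,0],"turn":[0,0,0]}]}}

```text
clock: 3.88
eef_pos: [429.9, 17.9, 97.9]
eef_rot: [3.141, -0.001, -2.862]
wrist_force: [0.5, -0.3, -7.3]
finger_gap: 61.8
```

```bash
python3 -c "
from h import *
st_short()"
```

```text
{'clock': np.float64(3.875), 'joints': array([-0.043,  0.185,  1.969,  0.   ,  0.989, -1.894]), 'eef_pos': array([429.906,  17.929,  97.863]), 'eef_rot': array([ 3.141e+00, -1.000e-03, -2.862e+00]), 'wrist_force': array([ 0.481, -0.273, -7.336]), 'finger_gap': np.float64(61.839)}
```

The wrist reads -7.3 N, about 0.75 kg, so this is the full tin. I'll carry it over the carriage at height.

>>> {"op": "arm_command", "data": {"deltas": [{"xyz":[0,0,0.04],"turn":[0,0,0]},{"xyz":[0,0,0.046],"turn":[0,0,0]},{"xyz":[0.02,-0.012,0.046],"turn":[0,0,0]},{"xyz":[0.035,-0.02,0],"turn":[0,0,-0.03]},{"xyz":[0.04,-0.025,0],"turn":[0,0,-0.03]},{"xyz":[0.04,-0.025,0],"turn":[0,0,-0.03]},{"xyz":[0.04,-0.025,0],"turn":[0,0,-0.03]},{"xyz":[0.04,-0.025,0],"turn":[0,0,-0.03]},{"xyz":[0.0305,-0.0199,0],"turn":[0,0,-0.027]},{"xyz":[0,0,0],"turn":[0,0,0]},{"xyz":[0,0,0],"turn":[0,0,0]}]}}

```text
clock: 5.25
eef_pos: [675.3, -133.7, 229.4]
eef_rot: [3.141, -0.002, -3.039]
wrist_force: [-0.7, 0.6, -7.4]
finger_gap: 61.7
```

Run:
```python
from h import *
s=st_short();c=camera("wrist");im=c["color"][:,:,::-1].copy()
x=np.array([.9946,.1038,0]);y=np.array([-.1038,.9946,0]);o=np.array([675.4,-133.9,60])
p=wproj(c,s,[o+90*a*x+65*b*y for a,b in((1,1),(-1,1),(-1,-1),(1,-1))]);cv2.polylines(im,[np.int32(p)],True,(0,255,0),1)
cv2.imwrite("pics/w2.png",im)
cv2.imwrite("pics/t2.png",cv2.resize(camera("top")["color"][80:280,200:420,::-1],None,fx=2.85,fy=2.85))
```

```text
{'clock': np.float64(5.25), 'joints': array([-0.249,  0.617,  1.038,  0.   ,  1.489, -1.922]), 'eef_pos': array([ 675.325, -133.666,  229.366]), 'eef_rot': array([ 3.141e+00, -2.000e-03, -3.039e+00]), 'wrist_force': array([-0.688,  0.587, -7.43 ]), 'finger_gap': np.float64(61.694)}
```

View pics/w2.png

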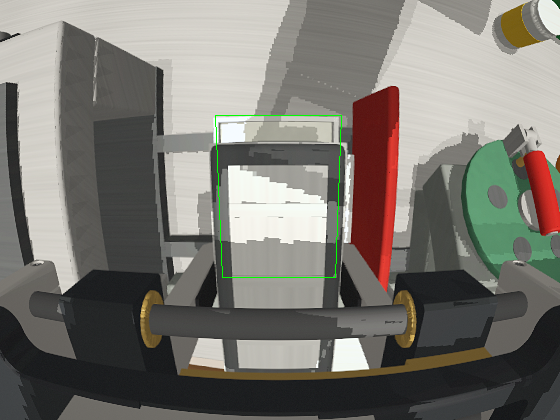

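View pics/t2.png

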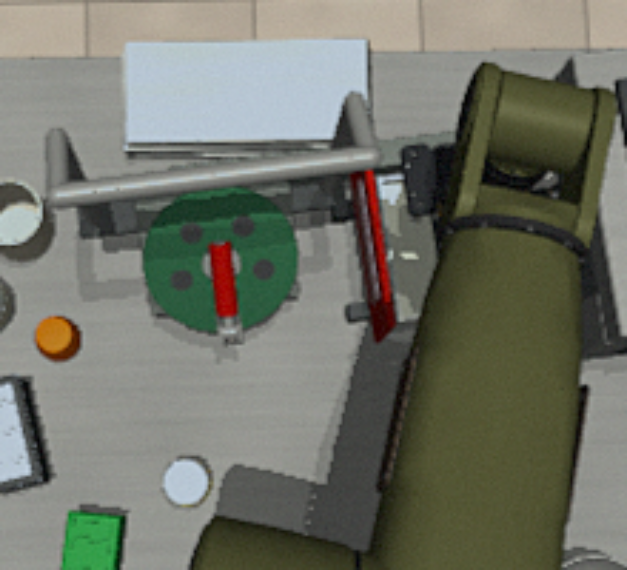

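The projected rim's near edge at row 115 matches the real rim, and the tin is in line with it. I'll lower it 130 mm.

>>> {"op": "arm_command", "data": {"deltas": [{"xyz":[0,0,-0.03],"turn":[0,0,0]},{"xyz":[0,0,-0.035],"turn":[0,0,0]},{"xyz":[0,0,-0.03],"turn":[0,0,0]},{"xyz":[0,0,-0.018],"turn":[0,0,0]},{"xyz":[0,0,-0.01],"turn":[0,0,0]},{"xyz":[0,0,-0.005],"turn":[0,0,0]},{"xyz":[0,0,0],"turn":[0,0,0]},{"xyz":[0,0,0],"turn":[0,0,0]}]}}

```text
clock: 6.35
eef_pos: [676.1, -134.1, 103.3]
eef_rot: [-3.141, 0.001, -3.039]
wrist_force: [-0.8, 0.2, -7.4]
finger_gap: 62.0
```

>>> {"op": "arm_command", "data": {"deltas": [{"xyz":[0,0,-0.0025],"turn":[0,0,0]},{"xyz":[0,0,-0.001],"turn":[0,0,0]},{"xyz":[0,0,-0.001],"turn":[0,0,0]},{"xyz":[0,0,0],"turn":[0,0,0]}]}}

```text
clock: 6.85
eef_pos: [676.1, -134.0, 99.4]
eef_rot: [-3.141, 0.001, -3.039]
wrist_force: [-2.6, 1.3, 5.8]
finger_gap: 61.7
```

It is on the floor: the force changed from -7.4 to +5.8 N. Release and rise.

>>> {"op": "arm_command", "data": {"deltas": [{"xyz":[0,0,0],"turn":[0,0,0]},{"xyz":[0,0,0],"turn":[0,0,0]},{"xyz":[0,0,0],"turn":[0,0,0]},{"xyz":[0,0,0.02],"turn":[0,0,0]},{"xyz":[0,0,0.045],"turn":[0,0,0]},{"xyz":[0,0,0.045],"turn":[0,0,0]},{"xyz":[0,0,0.04],"turn":[0,0,0]},{"xyz":[-0.04,0,0],"turn":[0,0,0]},{"xyz":[-0.055,0,0],"turn":[0,0,0]},{"xyz":[-0.055,0,0],"turn":[0,0,0]},{"xyz":[-0.055,0.03,0],"turn":[0,0,0]},{"xyz":[0,0,0],"turn":[0,0,0]}], "gripper": 0}}

```text
clock: 8.35
eef_pos: [468.3, -102.9, 249.7]
eef_rot: [-3.141, 0.002, -3.039]
wrist_force: [1.3, -0.3, 1.1]
finger_gap: 94.0
```

Run:
```python
from h import *
s=st_short();c=camera("wrist");cv2.imwrite("pics/w3.png",c["color"][:,:,::-1])
t=camera("top");sc=camera("scene")
cv2.imwrite("pics/t3.png",cv2.resize(t["color"][80:280,200:420,::-1],None,fx=2.85,fy=2.85,interpolation=cv2.INTER_CUBIC))
cv2.imwrite("pics/s3.png",cv2.resize(sc["color"][190:320,150:350,::-1],None,fx=4,fy=4,interpolation=cv2.INTER_CUBIC))
```

```text
{'clock': np.float64(8.35), 'joints': array([-0.293,  0.115,  1.666,  0.   ,  1.359, -1.966]), 'eef_pos': array([ 468.341, -102.891,  249.691]), 'eef_rot': array([-3.141e+00,  2.000e-03, -3.039e+00]), 'wrist_force': array([ 1.339, -0.347,  1.118]), 'finger_gap': np.float64(93.996)}
```

View pics/w3.png

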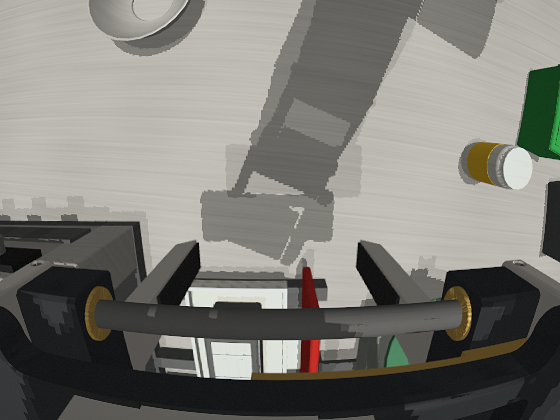

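View pics/t3.png

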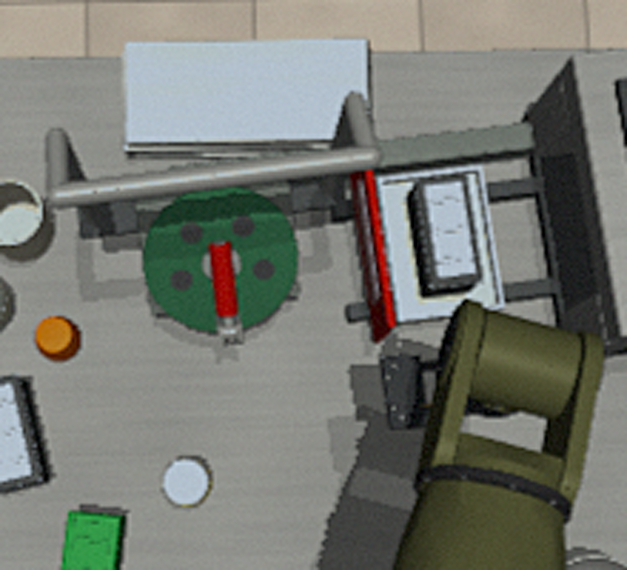

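View pics/s3.png

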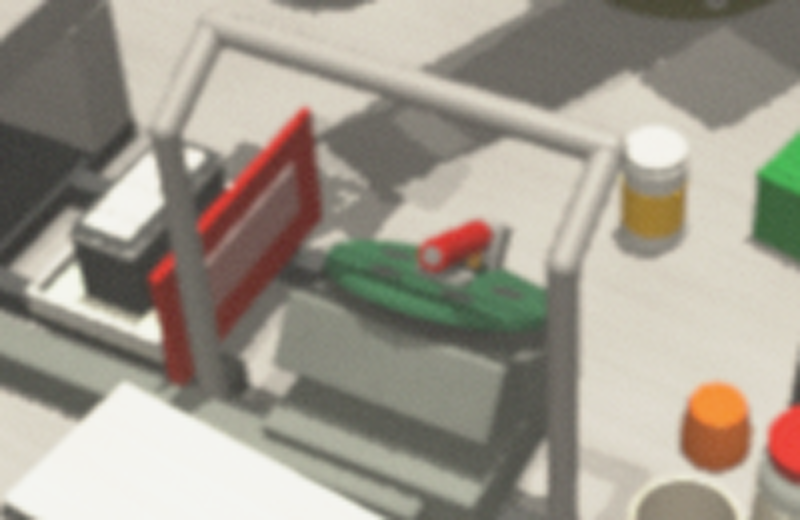

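The tin stands inside the rim and the handle is still folded. Now a first hub estimate from both fixed views.

Run:
```python
from h import *
c=camera("top");s=camera("scene")
zt=lambda U,V,u0,v0,f:((U+.5)/f+u0-.5,(V+.5)/f+v0-.5)
T=lambda U,V:zt(U,V,240,135,8); S=lambda U,V:zt(U,V,215,230,8)
print("hub top",onz(c,T(300,297),135))
print("dots",[tri([c,s],[T(*a),S(*b)]).round(1) for a,b in [((217,213),(390,265)),((362,195),(248,218)),((190,347),(497,264)),((420,316),(270,185))]])
print("free end",tri([c,s],[T(298,243),S(345,192)]),"root end",tri([c,s],[T(320,448),S(455,150)]))
```

```text
hub top [639.35355306 134.07871514 135.        ]
dots [array([669.4, 165.4, 160.9]), array([676.1, 106.8, 159.7]), array([621.5, 179.2, 126.6]), array([632.7,  83.7, 128.2])]
free end [653.96556538 134.06971306 168.96663829] root end [577.60253909 128.85506077 124.62757164]
```

The four bolt dots fit a 5-bolt circle of radius 50 mm: spacings 59.2 and 96.2 mm against 59.3 and 95.9 expected. That puts the hub at (639.6, 133, 136), the face tilt at about 35.5° and the wheel angle at about 0. Next is the tilted pre-grasp above the folded handle's free end.

>>> {"op": "arm_command", "data": {"deltas": [{"xyz":[0.0139,0.0287,-0.0006],"turn":[0.0079,-0.076,0]},{"xyz":[0.0139,0.0287,-0.0006],"turn":[0.0079,-0.076,0]},{"xyz":[0.0139,0.0287,-0.0006],"turn":[0.0079,-0.076,0]},{"xyz":[0.0139,0.0287,-0.0006],"turn":[0.0079,-0.076,0]},{"xyz":[0.0139,0.0287,-0.0006],"turn":[0.0079,-0.076,0]},{"xyz":[0.0139,0.0287,-0.0006],"turn":[0.0079,-0.076,0]},{"xyz":[0.0139,0.0287,-0.0006],"turn":[0.0079,-0.076,0]},{"xyz":[0.0139,0.0287,-0.0006],"turn":[0.0079,-0.076,0]},{"xyz":[0,0,0],"turn":[0,0,0]},{"xyz":[0,0,0],"turn":[0,0,0]}]}}

```text
clock: 9.85
eef_pos: [582.4, 125.1, 243.1]
eef_rot: [3.141, 0.61, -3.04]
wrist_force: [-0.1, -0.1, -0.0]
finger_gap: 93.6
```

```bash
cat >> h.py <<'E'
X=np.array([.9946,.1038,0]);Y=np.array([-.1038,.9946,0]);ct,sn=np.cos(np.radians(35)),np.sin(np.radians(35))
N=-sn*X+ct*np.array([0,0,1]);U=ct*X+sn*np.array([0,0,1]);H=np.array([639.6,133,136.])
HG=H-75*U+28*N
E
python3 - <<'E'
from h import *
s=st_short();c=camera("wrist");im=c["color"][:,:,::-1].copy()
R=Rn.from_euler('xyz',s["eef_rot"]).as_matrix();print("tool z",R[:,2],"want",-N,"tool y",R[:,1],"Y",Y)
cv2.imwrite("pics/w4raw.png",im)
for i in range(36):
    a=i*np.pi/18;p=wproj(c,s,H+90*(np.cos(a)*U+np.sin(a)*Y))[0];cv2.circle(im,tuple(np.int32(p)),1,(255,0,255),-1)
for d in(22,107):
  for b in(-13,13):
    p=wproj(c,s,HG+d*U+b*Y)[0];cv2.circle(im,tuple(np.int32(p)),2,(255,255,0),-1)
for i in range(5):
    a=np.pi+i*2*np.pi/5;p=wproj(c,s,H+50.4*(np.cos(a)*U+np.sin(a)*Y))[0];cv2.circle(im,tuple(np.int32(p)),2,(0,255,255),-1)
cv2.imwrite("pics/w4.png",cv2.resize(im[100:400,120:440],None,fx=2.4,fy=2.4)[:600,:768][:590])
E
```

```text
{'clock': np.float64(9.85), 'joints': array([ 0.166,  0.091,  1.82 , -0.061,  0.623, -1.469]), 'eef_pos': array([582.416, 125.098, 243.097]), 'eef_rot': array([ 3.141,  0.61 , -3.04 ]), 'wrist_force': array([-0.094, -0.088, -0.005]), 'finger_gap': np.float64(93.642)}
tool z [ 0.5697574   0.05898275 -0.81969357] want [ 0.57047912  0.05953723 -0.81915204] tool y [-1.02192101e-01  9.94764532e-01  5.48055757e-04] Y [-0.1038  0.9946  0.    ]
```

View pics/w4.png

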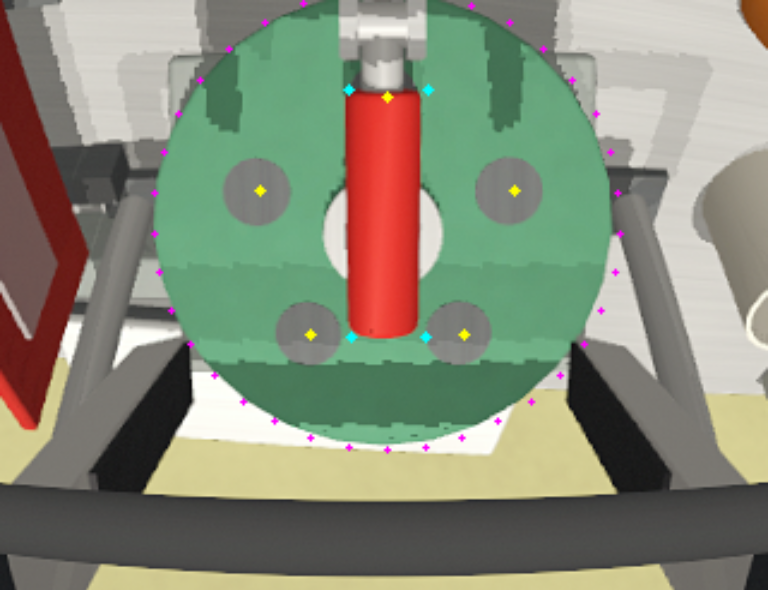

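The handle shows at columns 347–418 in the zoom, about 2 mm to -y of the prediction, and the other points fit to 1–2 mm. I'll descend along the wheel normal and grip.

>>> {"op": "arm_command", "data": {"deltas": [{"xyz":[0.018,0.002,-0.026],"turn":[0,0,0]},{"xyz":[0.018,0.002,-0.027],"turn":[0,0,0]},{"xyz":[0.012,0.001,-0.018],"turn":[0,0,0]},{"xyz":[0.007,0.001,-0.01],"turn":[0,0,0]},{"xyz":[0,0,0],"turn":[0,0,0]},{"xyz":[0,0,0],"turn":[0,0,0]}]}}

```text
clock: 10.65
eef_pos: [637.1, 131.3, 163.1]
eef_rot: [3.141, 0.612, -3.04]
wrist_force: [0.9, 0.2, 0.8]
finger_gap: 94.3
```

>>> {"op": "arm_command", "data": {"deltas": [{"xyz":[0,0,0],"turn":[0,0,0]},{"xyz":[0,0,0],"turn":[0,0,0]},{"xyz":[0,0,0],"turn":[0,0,0]},{"xyz":[0,0,0],"turn":[0,0,0]},{"xyz":[0,0,0],"turn":[0,0,0]},{"xyz":[0,0,0],"turn":[0,0,0]}], "gripper": 1, "force": 20}}

```text
clock: 11.4
eef_pos: [637.1, 131.5, 162.1]
eef_rot: [3.141, 0.611, -3.04]
wrist_force: [0.5, 0.3, -0.7]
finger_gap: 37.1
```

Run:
```python
from h import *
s=st_short();c=camera("wrist");im=c["color"][:,:,::-1].copy()
cv2.imwrite("pics/w5.png",im)
H[1]=131.3;HG=H-75*U+28*N
pr=None
for k,f in enumerate(np.radians([0,12,24,36,48,60,72,84,90])):
    P=HG+88*(np.cos(f)*U+np.sin(f)*N)
    if pr is not None: print(np.round(P-pr,1))
    pr=P
```

```text
{'clock': np.float64(11.4), 'joints': array([ 0.16 ,  0.307,  1.765, -0.073,  0.46 , -1.457]), 'eef_pos': array([637.092, 131.526, 162.138]), 'eef_rot': array([ 3.141,  0.611, -3.04 ]), 'wrist_force': array([ 0.516,  0.342, -0.713]), 'finger_gap': np.float64(37.13)}
[-12.   -1.3  13.9]
[-14.6  -1.5  11.1]
[-16.6  -1.7   7.8]
[-17.8  -1.9   4.1]
[-18.3  -1.9   0.3]
[-18.   -1.9  -3.5]
[-16.8  -1.8  -7.2]
[-7.8 -0.8 -4.9]
```

View pics/w5.png

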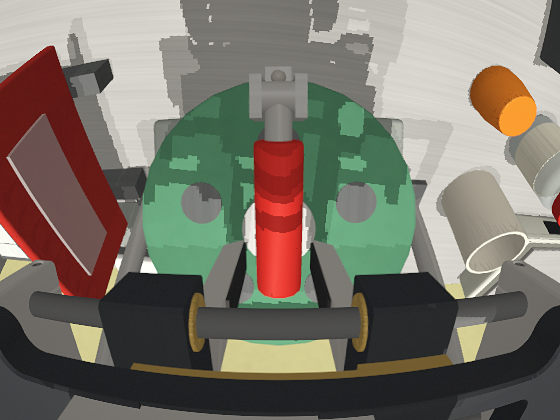

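The fingers are still closing (37 mm), nicely either side of the sleeve at columns 257–303. I'll let them finish.

>>> {"op": "arm_command", "data": {"deltas": [{"xyz":[0,0,0],"turn":[0,0,0]},{"xyz":[0,0,0],"turn":[0,0,0]},{"xyz":[0,0,0],"turn":[0,0,0]}]}}

```text
clock: 11.82
eef_pos: [637.1, 131.6, 162.2]
eef_rot: [3.141, 0.611, -3.04]
wrist_force: [-0.8, 1.0, -0.2]
finger_gap: 25.6
```

Gripped at 25.6 mm. I'll swing along the hinge arc to 60°.

>>> {"op": "arm_command", "data": {"deltas": [{"xyz":[-0.012,-0.0013,0.0139],"turn":[0,0,0]},{"xyz":[-0.0146,-0.0015,0.0111],"turn":[0,0,0]},{"xyz":[-0.0166,-0.0017,0.0078],"turn":[0,0,0]},{"xyz":[-0.0178,-0.0019,0.0041],"turn":[0,0,0]},{"xyz":[-0.0183,-0.0019,0.0003],"turn":[0,0,0]},{"xyz":[0,0,0],"turn":[0,0,0]}]}}

```text
clock: 12.58
eef_pos: [557.8, 123.3, 200.7]
eef_rot: [3.14, 0.614, -3.04]
wrist_force: [0.5, -0.7, 4.5]
finger_gap: 25.1
```

Run:
```python
from h import *
s=st_short();c=camera("wrist");im=c["color"][:,:,::-1].copy()
cv2.imwrite("pics/w6.png",im)
sc=camera("scene");cv2.imwrite("pics/s6.png",cv2.resize(sc["color"][190:320,150:350,::-1],None,fx=4,fy=4,interpolation=cv2.INTER_CUBIC))
```

```text
{'clock': np.float64(12.575), 'joints': array([ 0.171,  0.085,  1.935, -0.079,  0.51 , -1.445]), 'eef_pos': array([557.819, 123.321, 200.671]), 'eef_rot': array([ 3.14 ,  0.614, -3.04 ]), 'wrist_force': array([ 0.485, -0.729,  4.537]), 'finger_gap': np.float64(25.064)}
```

View pics/w6.png

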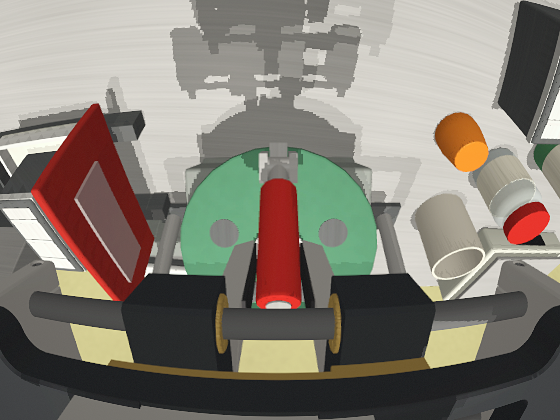

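View pics/s6.png

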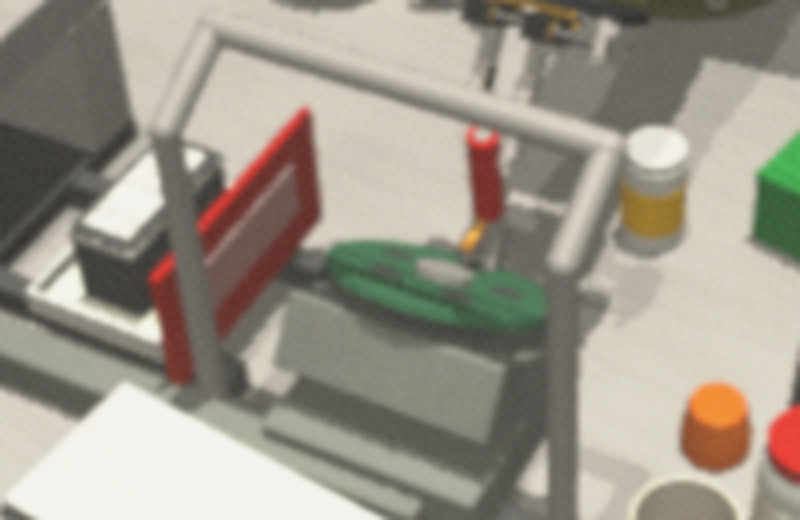

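The handle is up near 60° and held. I'll continue the arc to 90°.

>>> {"op": "arm_command", "data": {"deltas": [{"xyz":[-0.018,-0.0019,-0.0035],"turn":[0,0,0]},{"xyz":[-0.0168,-0.0018,-0.0072],"turn":[0,0,0]},{"xyz":[-0.0078,-0.0008,-0.0049],"turn":[0,0,0]},{"xyz":[0,0,0],"turn":[0,0,0]},{"xyz":[0,0,0],"turn":[0,0,0]}]}}

```text
clock: 13.3
eef_pos: [515.3, 118.7, 183.3]
eef_rot: [3.141, 0.61, -3.04]
wrist_force: [-0.9, -0.2, -1.3]
finger_gap: 0.5
```

>>> {"op": "arm_command", "data": {"deltas": [{"xyz":[0,0,0],"turn":[0,0,0]},{"xyz":[0,0,0],"turn":[0,0,0]},{"xyz":[0,0,0],"turn":[0,0,0]},{"xyz":[0,0,0],"turn":[0,0,0]}], "gripper": 0.5}}

```text
clock: 13.8
eef_pos: [515.4, 118.7, 184.0]
eef_rot: [3.141, 0.612, -3.04]
wrist_force: [0.7, 0.1, 0.2]
finger_gap: 37.3
```

Run:
```python
from h import *
s=st_short();c=camera("wrist");im=c["color"][:,:,::-1].copy()
H=np.array([639.6,131.3,136]);HG=H-75*U+28*N
for d in (22,107):
  for b in(-13,13):
    p=wproj(c,s,HG+d*N+b*Y)[0];cv2.circle(im,tuple(np.int32(p)),2,(255,255,0),-1)
cv2.imwrite("pics/w7.png",im)
sc=camera("scene");cv2.imwrite("pics/s7.png",cv2.resize(sc["color"][190:320,150:350,::-1],None,fx=4,fy=4,interpolation=cv2.INTER_CUBIC))
print(proj(sc,HG+107*N),proj(sc,HG+22*N), (proj(sc,HG+107*N)-[150,190])*4,(proj(sc,HG+22*N)-[150,190])*4)
```

```text
{'clock': np.float64(13.8), 'joints': array([ 0.178,  0.013,  2.054, -0.095,  0.466, -1.423]), 'eef_pos': array([515.437, 118.736, 184.016]), 'eef_rot': array([ 3.141,  0.612, -3.04 ]), 'wrist_force': array([0.711, 0.149, 0.222]), 'finger_gap': np.float64(37.301)}
[[280.29636626 214.30334417]] [[273.73249425 240.12982308]] [[521.18546506  97.21337669]] [[494.92997698 200.51929234]]
```

View pics/w7.png

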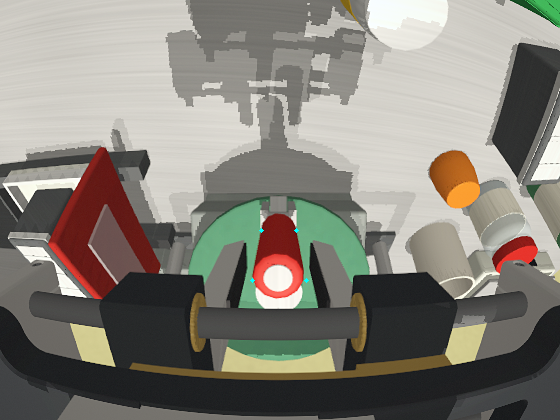

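View pics/s7.png

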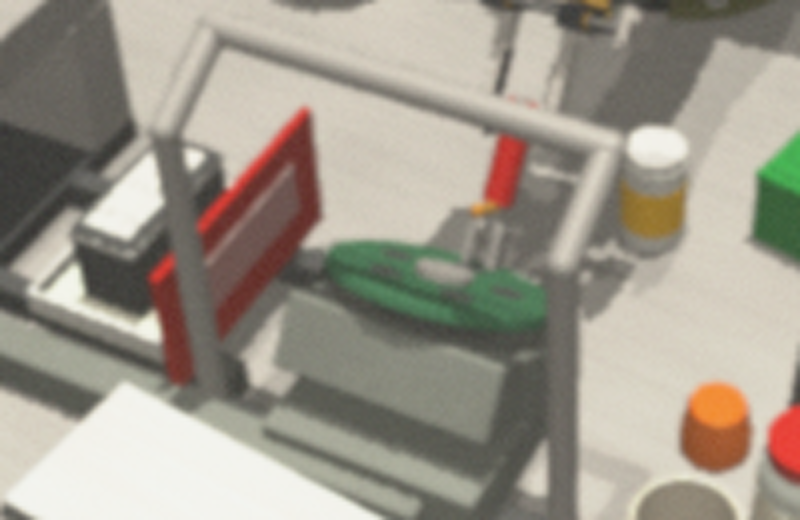

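The handle now stands square: its free end in the scene crop is at (518,103), predicted (521,97). It sits between the open fingers, with its cap at (277,275) in the wrist view. The gap of 0.5 mm meant it snapped out of the grip on the way. I'll close again and check that the gap stops at about 26 mm.

>>> {"op": "arm_command", "data": {"deltas": [{"xyz":[0,0,0],"turn":[0,0,0]},{"xyz":[0,0,0],"turn":[0,0,0]},{"xyz":[0,0,0],"turn":[0,0,0]}], "gripper": 1, "force": 25}}

```text
clock: 14.28
eef_pos: [515.2, 118.8, 183.8]
eef_rot: [3.141, 0.611, -3.04]
wrist_force: [-0.4, 0.8, 0.7]
finger_gap: 25.6
```

Run:
```python
from h import *
s=st_short();c=camera("wrist");im=c["color"][:,:,::-1].copy()
cv2.imwrite("pics/w8.png",im[180:360,180:380].repeat(3,0).repeat(3,1))
```

```text
{'clock': np.float64(14.275), 'joints': array([ 0.178,  0.013,  2.054, -0.095,  0.466, -1.423]), 'eef_pos': array([515.227, 118.765, 183.807]), 'eef_rot': array([ 3.141,  0.611, -3.04 ]), 'wrist_force': array([-0.442,  0.75 ,  0.654]), 'finger_gap': np.float64(25.634)}
```

View pics/w8.png

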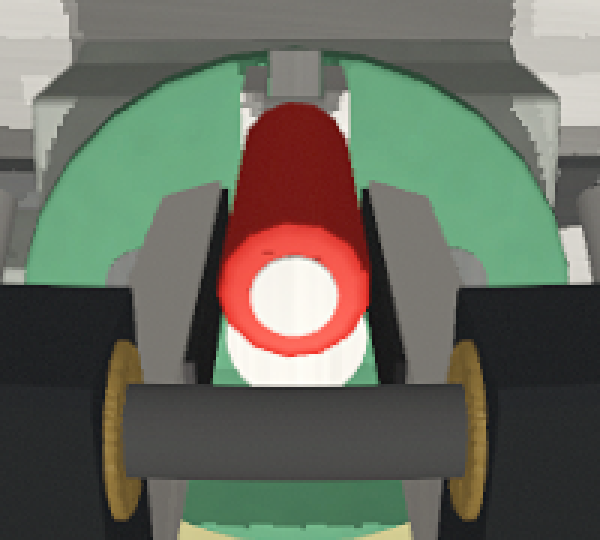

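Firm at 25.6 mm with the sleeve cap centred between the pads. Next I work out the cranking circle.

Run:
```python
from h import *
f=lambda a:75*(-np.cos(a)*U+np.sin(a)*Y)
A=[0,4,12]+list(range(22,320,10));A[-1]=315
A=[a for a in A if a<=315]+([315] if A[-1]!=315 else [])
for a,b in zip(A,A[1:]):
    print(a,b,np.round((f(np.radians(b))-f(np.radians(a)))/1000,4).tolist())
```

```text
0 4 [-0.0004, 0.0052, 0.0001]
4 12 [0.0001, 0.0104, 0.0008]
12 22 [0.0018, 0.0128, 0.0022]
22 32 [0.0036, 0.0121, 0.0034]
32 42 [0.0053, 0.0111, 0.0045]
42 52 [0.0069, 0.0097, 0.0055]
52 62 [0.0082, 0.008, 0.0063]
62 72 [0.0093, 0.0061, 0.0069]
72 82 [0.0101, 0.004, 0.0073]
82 92 [0.0106, 0.0018, 0.0075]
92 102 [0.0107, -0.0005, 0.0074]
102 112 [0.0106, -0.0027, 0.0072]
112 122 [0.0101, -0.0049, 0.0067]
122 132 [0.0093, -0.0069, 0.006]
132 142 [0.0083, -0.0088, 0.0051]
142 152 [0.0069, -0.0103, 0.0041]
152 162 [0.0054, -0.0115, 0.0029]
162 172 [0.0037, -0.0124, 0.0017]
172 182 [0.0019, -0.0129, 0.0004]
182 192 [0.0, -0.013, -0.0009]
192 202 [-0.0018, -0.0128, -0.0022]
202 212 [-0.0036, -0.0121, -0.0034]
212 222 [-0.0053, -0.0111, -0.0045]
222 232 [-0.0069, -0.0097, -0.0055]
232 242 [-0.0082, -0.008, -0.0063]
242 252 [-0.0093, -0.0061, -0.0069]
252 262 [-0.0101, -0.004, -0.0073]
262 272 [-0.0106, -0.0018, -0.0075]
272 282 [-0.0107, 0.0005, -0.0074]
282 292 [-0.0106, 0.0027, -0.0072]
292 302 [-0.0101, 0.0049, -0.0067]
302 315 [-0.0119, 0.0094, -0.0076]
```

>>> {"op": "arm_command", "data": {"deltas": [{"xyz":[-0.0004,0.0052,0.0001],"turn":[0,0,0]},{"xyz":[0.0001,0.0104,0.0008],"turn":[0,0,0]},{"xyz":[0.0018,0.0128,0.0022],"turn":[0,0,0]},{"xyz":[0.0036,0.0121,0.0034],"turn":[0,0,0]},{"xyz":[0.0053,0.0111,0.0045],"turn":[0,0,0]},{"xyz":[0.0069,0.0097,0.0055],"turn":[0,0,0]}]}}

```text
clock: 15.08
eef_pos: [532.5, 180.5, 200.4]
eef_rot: [3.141, 0.611, -3.039]
wrist_force: [-3.3, -4.3, 3.0]
finger_gap: 25.9
```

Run:
```python
from h import *
s=st_short();c=camera("wrist");im=c["color"][:,:,::-1].copy()
cv2.imwrite("pics/w9.png",im)
```

```text
{'clock': np.float64(15.075), 'joints': array([ 0.318,  0.074,  1.946, -0.243,  0.535, -1.183]), 'eef_pos': array([532.549, 180.523, 200.376]), 'eef_rot': array([ 3.141,  0.611, -3.039]), 'wrist_force': array([-3.332, -4.334,  3.026]), 'finger_gap': np.float64(25.898)}
```

View pics/w9.png

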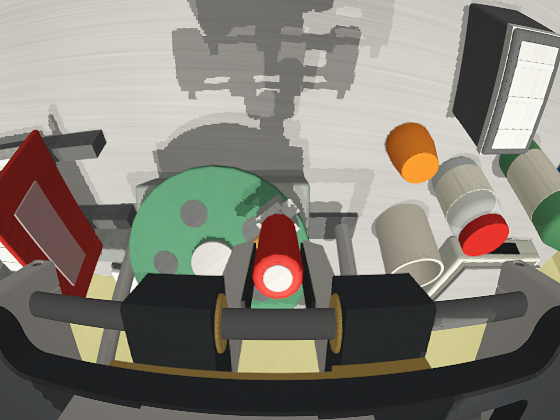

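The wheel turns with the handle, still gripped, and forces are only about 6 N. Continue.

>>> {"op": "arm_command", "data": {"deltas": [{"xyz":[0.0082,0.008,0.0063],"turn":[0,0,0]},{"xyz":[0.0093,0.0061,0.0069],"turn":[0,0,0]},{"xyz":[0.0101,0.004,0.0073],"turn":[0,0,0]},{"xyz":[0.0106,0.0018,0.0075],"turn":[0,0,0]},{"xyz":[0.0107,-0.0005,0.0074],"turn":[0,0,0]},{"xyz":[0.0106,-0.0027,0.0072],"turn":[0,0,0]},{"xyz":[0.0101,-0.0049,0.0067],"turn":[0,0,0]},{"xyz":[0.0093,-0.0069,0.006],"turn":[0,0,0]}]}}

```text
clock: 16.12
eef_pos: [611.5, 185.6, 255.6]
eef_rot: [3.139, 0.611, -3.04]
wrist_force: [-3.2, 2.4, 0.5]
finger_gap: 25.5
```

Run:
```python
from h import *
s=st_short();c=camera("wrist");im=c["color"][:,:,::-1].copy()
cv2.imwrite("pics/w10.png",im)
sc=camera("scene");cv2.imwrite("pics/s10.png",cv2.resize(sc["color"][150:320,130:350,::-1],None,fx=3.5,fy=3.5,interpolation=cv2.INTER_CUBIC))
```

```text
{'clock': np.float64(16.125), 'joints': array([ 0.277,  0.181,  1.687, -0.157,  0.676, -1.304]), 'eef_pos': array([611.471, 185.64 , 255.632]), 'eef_rot': array([ 3.139,  0.611, -3.04 ]), 'wrist_force': array([-3.187,  2.44 ,  0.504]), 'finger_gap': np.float64(25.545)}
```

View pics/w10.png

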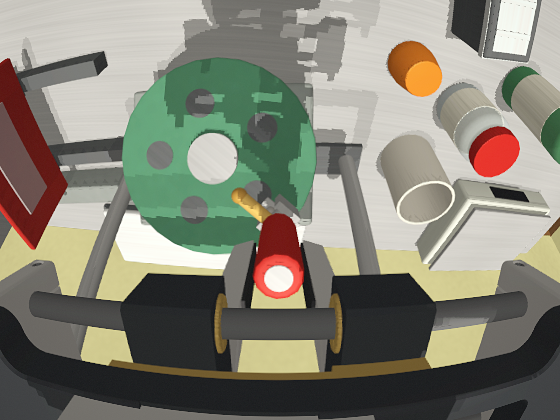

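View pics/s10.png

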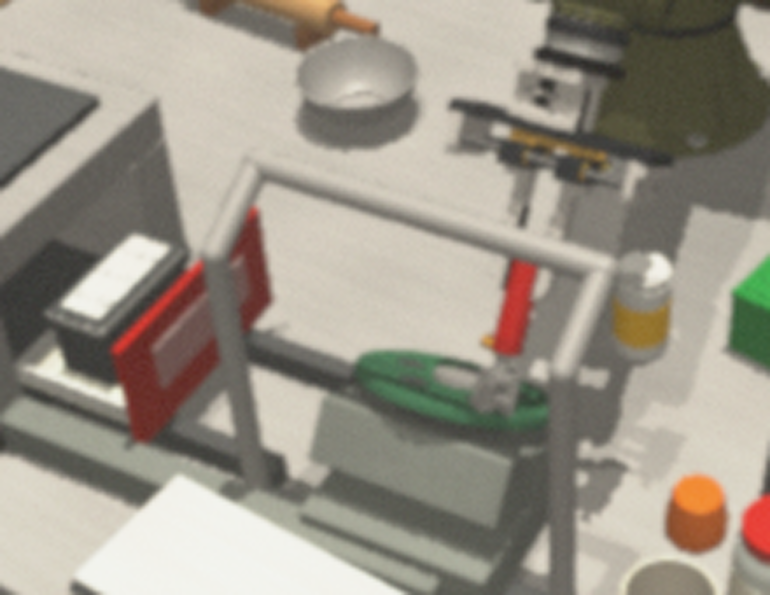

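The wheel is at about 130°, the carriage is following, and the tin stands upright as it nears the mouth. Continue under the rail.

>>> {"op": "arm_command", "data": {"deltas": [{"xyz":[0.0083,-0.0088,0.0051],"turn":[0,0,0]},{"xyz":[0.0069,-0.0103,0.0041],"turn":[0,0,0]},{"xyz":[0.0054,-0.0115,0.0029],"turn":[0,0,0]},{"xyz":[0.0037,-0.0124,0.0017],"turn":[0,0,0]}]}}

```text
clock: 16.73
eef_pos: [636.0, 141.9, 269.5]
eef_rot: [3.14, 0.612, -3.04]
wrist_force: [2.1, 3.1, -1.1]
finger_gap: 25.3
```

>>> {"op": "arm_command", "data": {"deltas": [{"xyz":[0.0019,-0.0129,0.0004],"turn":[0,0,0]},{"xyz":[0.0,-0.013,-0.0009],"turn":[0,0,0]},{"xyz":[-0.0018,-0.0128,-0.0022],"turn":[0,0,0]},{"xyz":[-0.0036,-0.0121,-0.0034],"turn":[0,0,0]},{"xyz":[-0.0053,-0.0111,-0.0045],"turn":[0,0,0]}]}}

```text
clock: 17.35
eef_pos: [626.7, 79.3, 258.3]
eef_rot: [3.141, 0.611, -3.04]
wrist_force: [4.4, 1.5, -3.1]
finger_gap: 25.3
```

Run:
```python
from h import *
s=st_short();c=camera("wrist");im=c["color"][:,:,::-1].copy()
cv2.imwrite("pics/w11.png",im)
```

```text
{'clock': np.float64(17.35), 'joints': array([ 0.057,  0.154,  1.712,  0.043,  0.665, -1.641]), 'eef_pos': array([626.695,  79.273, 258.33 ]), 'eef_rot': array([ 3.141,  0.611, -3.04 ]), 'wrist_force': array([ 4.398,  1.473, -3.125]), 'finger_gap': np.float64(25.266)}
```

View pics/w11.png

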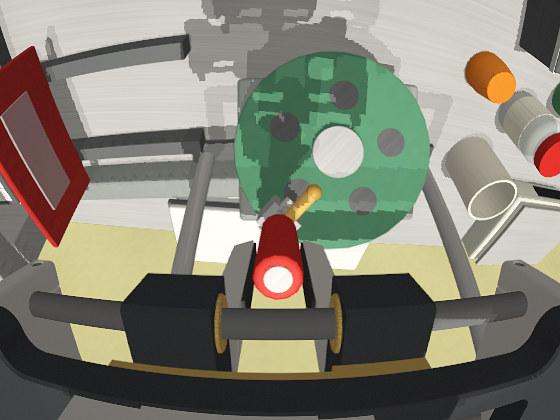

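Past the top at about 222° with small forces. I'll carry on to about 302°.

>>> {"op": "arm_command", "data": {"deltas": [{"xyz":[-0.0069,-0.0097,-0.0055],"turn":[0,0,0]},{"xyz":[-0.0082,-0.008,-0.0063],"turn":[0,0,0]},{"xyz":[-0.0093,-0.0061,-0.0069],"turn":[0,0,0]},{"xyz":[-0.0101,-0.004,-0.0073],"turn":[0,0,0]},{"xyz":[-0.0106,-0.0018,-0.0075],"turn":[0,0,0]},{"xyz":[-0.0107,0.0005,-0.0074],"turn":[0,0,0]},{"xyz":[-0.0106,0.0027,-0.0072],"turn":[0,0,0]},{"xyz":[-0.0101,0.0049,-0.0067],"turn":[0,0,0]}]}}

```text
clock: 18.4
eef_pos: [549.7, 58.8, 203.3]
eef_rot: [3.14, 0.611, -3.04]
wrist_force: [9.0, 4.5, -7.0]
finger_gap: 25.7
```

Run:
```python
from h import *
s=st_short();c=camera("wrist");im=c["color"][:,:,::-1].copy()
cv2.imwrite("pics/w12.png",im)
t=camera("top");cv2.imwrite("pics/t12.png",cv2.resize(t["color"][80:280,200:460,::-1],None,fx=2.85,fy=2.85,interpolation=cv2.INTER_CUBIC))
```

```text
{'clock': np.float64(18.4), 'joints': array([ 0.017,  0.037,  1.978,  0.101,  0.52 , -1.728]), 'eef_pos': array([549.669,  58.784, 203.343]), 'eef_rot': array([ 3.14 ,  0.611, -3.04 ]), 'wrist_force': array([ 8.973,  4.463, -6.953]), 'finger_gap': np.float64(25.672)}
```

View pics/w12.png

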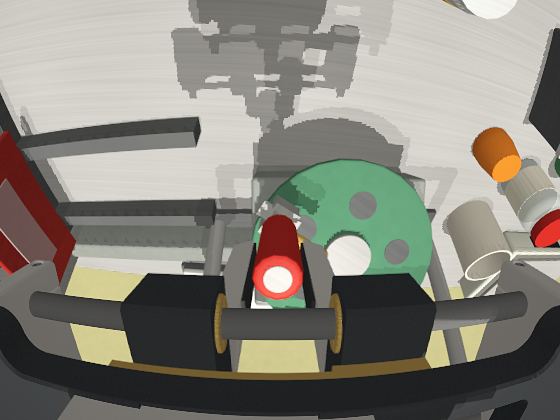

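View pics/t12.png

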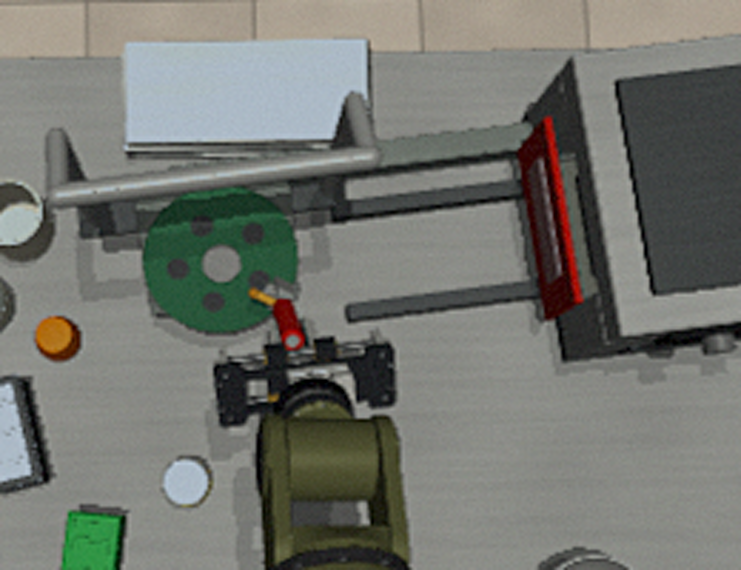

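At about 302°, the plate is some 15 mm short of the mouth. Now the last degrees with a small overdrive.

>>> {"op": "arm_command", "data": {"deltas": [{"xyz":[-0.0063,0.0043,-0.0041],"turn":[0,0,0]},{"xyz":[-0.0056,0.0051,-0.0035],"turn":[0,0,0]},{"xyz":[-0.002,0.002,-0.0012],"turn":[0,0,0]},{"xyz":[0,0,0],"turn":[0,0,0]}]}}

```text
clock: 19.0
eef_pos: [536.9, 69.3, 195.6]
eef_rot: [-3.141, 0.614, -3.039]
wrist_force: [13.7, -5.9, -6.6]
finger_gap: 25.8
```

Run:
```python
from h import *
s=st_short()
t=camera("top");cv2.imwrite("pics/t13.png",cv2.resize(t["color"][80:280,200:460,::-1],None,fx=2.85,fy=2.85,interpolation=cv2.INTER_CUBIC))
H=np.array([639.6,131.3,136])
R=Rn.from_euler('xyz',s["eef_rot"]).as_matrix();q=s["eef_pos"]-H
print("angle",np.degrees(np.arctan2(q@Y,-q@U))%360,"r",np.hypot(q@Y,q@U),"n",q@N)
```

```text
{'clock': np.float64(19.0), 'joints': array([ 0.045,  0.021,  2.016,  0.068,  0.493, -1.678]), 'eef_pos': array([536.898,  69.296, 195.555]), 'eef_rot': array([-3.141,  0.614, -3.039]), 'wrist_force': array([13.684, -5.938, -6.601]), 'finger_gap': np.float64(25.828)}
angle 317.0455969777548 r 74.85620897134793 n 111.06587794803282
```

View pics/t13.png

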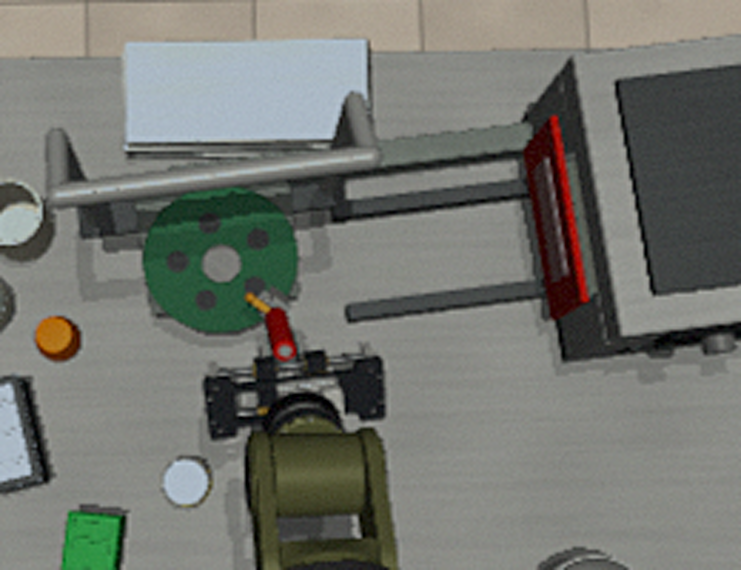

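Run:
```python
from h import *
t=camera("top");im=t["color"][:,:,::-1]
cv2.imwrite("pics/t14.png",cv2.resize(im[110:210,360:450],None,fx=6,fy=6,interpolation=cv2.INTER_CUBIC))
hsv=cv2.cvtColor(im,cv2.COLOR_BGR2HSV)
red=cv2.inRange(hsv,(0,190,120),(8,255,255))|cv2.inRange(hsv,(172,190,120),(180,255,255))
im0=cv2.imread("pics/top_raw.png");h0=cv2.cvtColor(im0,cv2.COLOR_BGR2HSV)
r0=cv2.inRange(h0,(0,190,120),(8,255,255))|cv2.inRange(h0,(172,190,120),(180,255,255))
for m,x0,x1 in((r0,320,345),(red,375,420)):
    m=m.copy();m[:,:x0]=0;m[:,x1:]=0
    ys,xs=np.nonzero(m[145:190]);ys=ys+145
    P=np.array([onz(t,(x,y),160) for x,y in zip(xs,ys)])
    A=np.polyfit(P[:,0],P[:,1],1);print(len(P),"y at x=650:",np.polyval(A,650),"slope",A[0], "mean@Y",(P@Y).mean())
```

```text
90 y at x=650: -45.51008003418346 slope 0.10335427982890373 mean@Y -112.73156043590213
89 y at x=650: -266.4346472039675 slope 0.10304943028825425 mean@Y -332.46454939158855
```

View pics/t14.png

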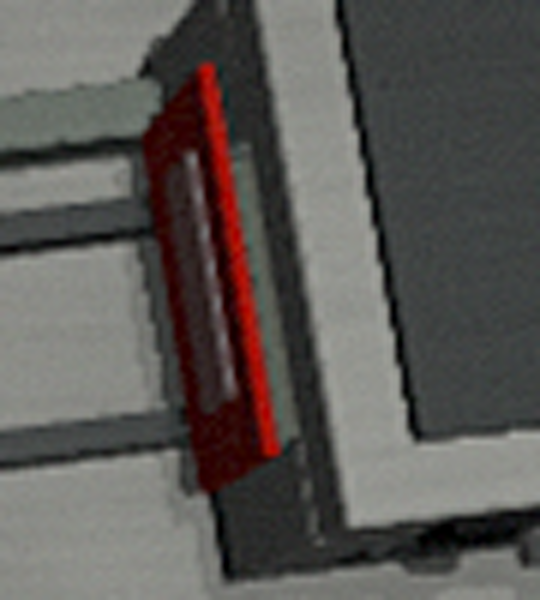

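The plate has moved 219.7 mm along the loader between the two images, so the carriage is home. Release and withdraw along the handle axis.

>>> {"op": "arm_command", "data": {"deltas": [{"xyz":[0,0,0],"turn":[0,0,0]},{"xyz":[0,0,0],"turn":[0,0,0]},{"xyz":[0,0,0],"turn":[0,0,0]},{"xyz":[0,0,0],"turn":[0,0,0]},{"xyz":[-0.0086,-0.0009,0.0123],"turn":[0,0,0]},{"xyz":[-0.0143,-0.0015,0.0205],"turn":[0,0,0]},{"xyz":[-0.0171,-0.0018,0.0246],"turn":[0,0,0]},{"xyz":[-0.02,-0.0021,0.0287],"turn":[0,0,0]},{"xyz":[-0.02,-0.0021,0.0287],"turn":[0,0,0]},{"xyz":[-0.01,-0.001,0.0143],"turn":[0,0,0]},{"xyz":[0,0,0],"turn":[0,0,0]},{"xyz":[0,0,0],"turn":[0,0,0]}], "gripper": 0}}

```text
clock: 20.6
eef_pos: [446.6, 60.6, 323.4]
eef_rot: [3.141, 0.61, -3.04]
wrist_force: [-0.4, 0.6, 0.1]
finger_gap: 93.8
```

Run:
```python
from h import *
s=st_short()
t=camera("top");im=t["color"][:,:,::-1]
hsv=cv2.cvtColor(im,cv2.COLOR_BGR2HSV)
red=cv2.inRange(hsv,(0,190,120),(8,255,255))|cv2.inRange(hsv,(172,190,120),(180,255,255))
m=red;m[:,:375]=0;m[:,420:]=0
ys,xs=np.nonzero(m[145:190]);ys=ys+145
P=np.array([onz(t,(x,y),160) for x,y in zip(xs,ys)]);A=np.polyfit(P[:,0],P[:,1],1);print("travel",-45.51-np.polyval(A,650))
cv2.imwrite("pics/t15.png",im)
sc=camera("scene");cv2.imwrite("pics/s15.png",cv2.resize(sc["color"][150:350,50:450,::-1],None,fx=2,fy=2,interpolation=cv2.INTER_CUBIC))
```

```text
{'clock': np.float64(20.6), 'joints': array([ 0.029, -0.34 ,  2.01 ,  0.057,  0.864, -1.668]), 'eef_pos': array([446.59 ,  60.561, 323.387]), 'eef_rot': array([ 3.141,  0.61 , -3.04 ]), 'wrist_force': array([-0.42 ,  0.597,  0.091]), 'finger_gap': np.float64(93.819)}
travel 220.96505054396107
```

View pics/t15.png

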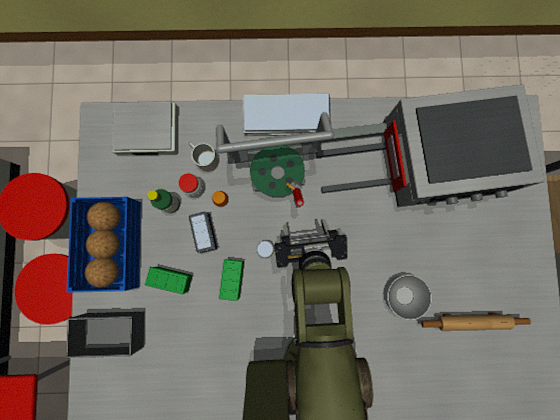

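View pics/s15.png

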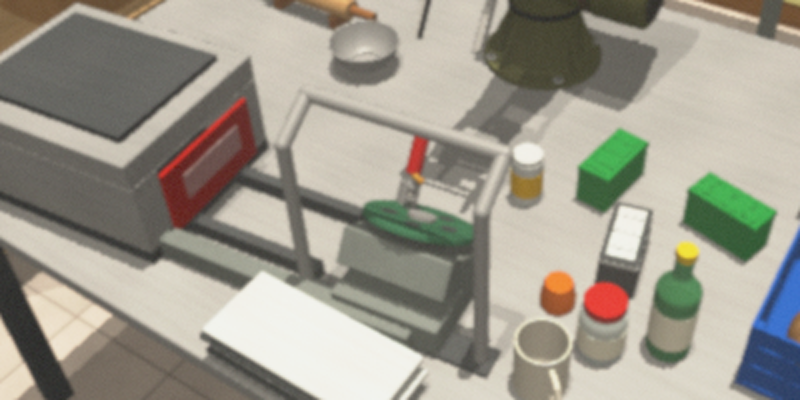

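The carriage is home (about 221 mm measured, nominal 220) and the plate closes the mouth. The handle stands out, and the empty tin and bystanders are untouched. The arm is clear, so I'm handing in.

```bash
python3 -c "
from cell import *
print(sign_off())"
```

```text
the job is handed in; nothing more can be done
None
```

The job is handed in at about 20.6 s of the 72 s allowed; sign-off gave no verdict.

- **Tins:** I lifted the tin at about (430, 16) mm. It pulled 7.3 N, about 0.75 kg, so it is the full one. I set it flat on the carriage inside the rim while the handle was folded. I never touched the other tin, which stands at about (453, 392) mm.
- **Crank:** I swung the handle out along its hinge arc until it snapped upright. It slipped out of the fingers as it snapped; the pictures showed it standing square, and I gripped it again. I then turned the wheel about 315° with the handle to the stop, let go and backed off along the handle.
- **Last checks:**
  - The carriage plate had moved about 221 mm between images (nominal 220), and the plate closes the oven mouth.
  - The handle is out, the fingers are open and clear, and the wrist force is near zero.
  - By eye, the bystanders are where they started.
- **Not checked:** once the plate closed, the full tin could no longer be seen. It was upright at the last view, with the wheel about 130° round.
- **Small disagreements:** the wrist view put the hub about 2 mm to -y of the fixed cameras, and I used the wrist value. The force rose to about 16 N as the handle reached the stop.

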